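Put the tape measure away and slide the case shut

ROBOT

A 6-joint arm with a two-finger parallel gripper is mounted at the origin on a cart in front of the work surface, level with it; the furniture and walls round the work are solid. World frame = base frame: x ahead of the robot, y to its left, z up, the work surface at z = 0. Lengths are in mm, angles in degrees, forces in N, time in s.
With the tool pointing down it reaches from about 350 to 850 mm from the base axis. Payload 8.1 kg.
Tool frame: the origin (TCP) lies midway between the tips of the shut fingers; the grasp point (between the pads) lies 19 mm behind it; x points along the fingers, y is the direction in which the jaws open and shut, and the axes are right-handed (so a half turn about x gives the same grasp; the last joint's range is limited). The gripper opens to 85 mm and grips with 20 to 120 N. Pads are 22 mm wide; open, the fingers measure 114 mm over their backs; the gripper's body (76 mm by 85 mm) begins 54 mm behind the grasp point. The pads swing forward as they close: fully open they stand 13 mm farther back than shut.
Start: joints at [61.513, 7.471, 85.268, -0, 87.261, -4.893], TCP at [240.135, 549.855, 231.292] pointing down, gripper open.
Joint ranges: [-169.43, 169.43], [-51.17, 129.36], [1.28, 143.12], [-76.62, 256.62], [0, 156.53], [-152.29, 152.29]. Speed limits (degrees/s): [136.94, 136.94, 159.86, 180, 180, 180].

INTERFACE

Orientations are given as [roll, pitch, yaw] about the fixed x, y, z axes, in that order (R = Rz(yaw) Ry(pitch) Rx(roll)).
In Python, from bench import sense, snapshot, hand_in gives the robot as it stands.
- The arm moves only by the tool drive_tool, never from a script. Its argument "deltas" is a list of rows, each a list of 7 numbers: the closure in counts, from 0 (fully open) to 255 (shut), then the shift along the tool's x, y, z in m, then the turn, a rotation vector about the tool's x, y, z in rad. A call has exactly 10 rows; each row is the pose to reach, as a shift and turn from the pose commanded when the call began, along the tool's axes at that moment; what a row does not reach only later rows make up. A row lasts 1/12 s, in which the tool goes at most 41.7 mm and 7.16 degrees, less where a joint would pass 70% of its speed; a pose out of reach is approached as far as the arm can. A call with a gripper value outside its range is refused whole. The fingers move at their own pace and stop on an object; "squeeze" is the grip in N (left out, the last holds). Time passes only in rows, so rows that repeat a pose let the fingers close, or fill a call up. It gives the time, the measured TCP pose, the force and the opening at its end, in the units of the state.
- sense(): the state, without advancing time (a new reading comes with each control period).
- snapshot(name): name is "side" or "top" or "wrist"; returns a dict with "frame" (480x640x3 uint8, blue, green, red), "fx", "fy", "cx", "cy" (pixels), "rvec" (rotation vector, rad) and "tvec" (3), from world to camera coordinates, as OpenCV has them. Camera axes: x right, y down, z forward; pixel columns grow to the right and rows downward; lengths in mm; the calibration is good to about 2 mm. A picture is of the moment at which its call begins. There is no depth.
- hand_in(): hands the job in, once; it reports no verdict.
The state is a dict: "time": time; "joint_pos": joint angles; "qd": joint speeds; "joint_efforts": joint torques, N m; "tool_pos": TCP position; "tcp_rot": TCP orientation; "ft_force": force on the tool from outside, world axes, zero at the start; "wrist_torque": the same for the moment, N m; "finger_gap": finger opening in mm.
Only numpy, scipy, OpenCV 4.12 (cv2) and the standard library are available. Lean on these libraries where they do the work, as an engineer would, in place of code of your own. Each camera call takes 0.05 s, during which the arm holds its last target.

TASK

Put away the yellow tape measure that stands in front on the table, to the left of the open wooden case: lower it into the case rather than dropping it, and let go. Then slide the case's lid fully shut, past its spring catch, leaving the tape measure inside and the nearby marker, red screwdriver and jar of screws where they are.

Things in the scene. Friction and masses are not known exactly. Their poses are not given: they have to be found in the camera images.
- case: Plywood case fixed to the table. Origin: centre of its underside; z up, +y = the way the lid closes. Outside (mm): x +-78 (screw tabs +-103, 6 high), y -75..78; side walls and far stop (y 68..78) 88 high, end walls under the lid 74 high. Inside: x +-68, y -65..54, floor at z 10. A small steel spring ball sits in the far end wall at y 60, up to z 77.5
- case_floor (a point): point on the case's inner floor (z = 10 mm), x = 0, y = +6 mm in the case's frame: the middle of the opening that the lid leaves free, which is 136 mm wide in x and 91 to 106 mm long in y at the start
- lid (a joint): how far the lid is open, m: 0 = fully shut against the stop, 0.125 = fully out; starts at 0.105 to 0.12. Flat board 6 mm thick (z 78 to 84 mm), 142 mm long, held in grooves; open, it juts out level past the case's -y end. Friction about 1.5 N; from about 11 to 5 mm short of shut the spring catch needs up to 8 N more, then snaps and holds it shut
- lid_bar (a point): centre of the dark wooden pull bar on top of the lid near its outer end: 70 mm long in the case's x, 12 mm wide in y, 18 mm high (z 84 to 102 mm above the table, centre 93). With the lid open by q it stands at y = -62 mm - q in the case's frame (-62 mm when shut)
- tape_centre (a point): centre (half-way up) of the yellow and black tape measure that stands upright on the table: 36 mm thick in its own x, 62 mm high, 77 mm long in its own y; its body spans y -28 to +38 mm, the rest is the low metal hook at the -y end. The flat sides across x may be gripped
- marker: black and red marker, 130 mm long in its own y, 17 mm thick, lying on the table; bystander
- driver_red: screwdriver with a red handle, 198 mm long in its own y, 31 mm high, lying on the table; bystander
- jar_screws: clear jar of screws with a green lid, 54 mm across, 82 mm high, standing on the table; origin at its foot; bystander
There are look-alikes about, which are no part of the job. Of the things that look like the part that bears tape_centre, the largest one is meant.

How it is judged (in metres and radians):
On the way:
1. the tape measure is inside the case, let go, with the lid still open (x of tape_centre in the frame of case between -0.068 and 0.068 m and y of tape_centre in the frame of case between -0.065 and 0.054 m and z of tape_centre in the frame of case below 0.055 m and value of joint lid above 0.05 m and contact force between the fingers and tape_measure below 0.1 N), for 0.2 s.
At the end, for the whole second after the job is handed in: The lid is within 4 mm of fully shut, past its spring catch; the tape measure is at rest inside the case (any way round); the marker, screwdriver and jar are within 40 mm of where they were, the jar upright (value of joint lid below 0.004 m and x of tape_centre in the frame of case between -0.068 and 0.068 m and y of tape_centre in the frame of case between -0.065 and 0.054 m and z of tape_centre in the frame of case between 0.01 and 0.055 m and linear speed of tape_measure below 0.03 m/s and distance of each of marker, driver_red, jar_screws from where it was at the start of the episode below 0.04 m and angle between jar_screws's own z axis and vertical below 0.3 rad); the robot touches nothing.
It fails at once if the tape measure is dropped or thrown (moves faster than 0.9 m/s out of the grip, a fall of about 4 cm) (linear speed of tape_measure above 0.9 m/s and contact force between the fingers and tape_measure below 0.1 N).
It fails at once if the jar is knocked over (angle between jar_screws's own z axis and vertical above 0.6 rad).
It fails at once if a bystander is pushed more than 40 mm away (distance of any of marker, driver_red, jar_screws from where it was at the start of the episode above 0.04 m).
It also fails if it takes over 48 s, if anything falls off the work surface, if the arm or the gripper's body presses on something with over 40 N, if the wrist force passes 120 N, or if a joint passes its speed limit or range.

## Working session

There is one attempt and no reset: what is moved stays moved. The work goes in short steps, Python scripts to look and compute and a tool call to move; the robot and the scene stay as the last step left them, time stands still between calls to the robot, and variables do not carry over. Pictures are saved under pics/ and viewed, and the job is handed in when it is done.

Besides the shell and the picture viewer there is one more tool, called after "Request:" as a command line: name --pt "numbers of a row" for each row, then --argument value for the rest. drive_tool: Moves the arm, as the interface text tells. Its arguments: {"type":"object","properties":{"deltas":{"type":"array","items":{"type":"array","items":{"type":"number"}}},"squeeze":{"type":"number"}},"required":["deltas"]}

```bash
mkdir -p pics; ls
cat > h.py <<'E'
import numpy as np, cv2, pickle
from bench import sense, snapshot, hand_in
def take(name, fn):
    s=snapshot(name); cv2.imwrite(f'pics/{fn}.png',s['frame']); pickle.dump(s,open(f'pics/{fn}.pkl','wb')); return s
def load(fn): return pickle.load(open(f'pics/{fn}.pkl','rb'))
def ray(s,u,v):
    R,_=cv2.Rodrigues(np.array(s['rvec'],float)); t=np.array(s['tvec'],float).ravel()
    d=R.T@np.array([(u-s['cx'])/s['fx'],(v-s['cy'])/s['fy'],1]); return -R.T@t,d
def atz(s,u,v,z):
    c,d=ray(s,u,v); return c+d*(z-c[2])/d[2]
def proj(s,P):
    return cv2.projectPoints(np.array(P,float).reshape(-1,3),np.array(s['rvec'],float),np.array(s['tvec'],float),np.array([[s['fx'],0,s['cx']],[0,s['fy'],s['cy']],[0,0,1.]]),None)[0].reshape(-1,2)
def crop(fn,u0,v0,u1,v1,k,out):
    f=load(fn)['frame'][v0:v1,u0:u1]; cv2.imwrite(f'pics/{out}.png',cv2.resize(f,None,fx=k,fy=k,interpolation=cv2.INTER_CUBIC))
E
python3 - <<'E'
from h import *
for n in ('top','side','wrist'): take(n,n+'0')
s=sense();print(s)
E
```

```text
pics
{'time': 0.15, 'joint_pos': array([ 6.15108162e+01,  7.50733126e+00,  8.53133076e+01, -1.51359196e-04,
        8.72628616e+01, -4.89333242e+00]), 'qd': array([ 0.04785855, -0.18231198, -0.26664659,  0.02096632,  0.01824353,
        0.02428544]), 'joint_efforts': array([ 8.60940963e-04, -5.70065975e+01, -5.01158273e+01, -2.60654706e-04,
        9.72918147e-03, -9.47528383e-05]), 'tool_pos': array([239.95185842, 549.4724867 , 230.47858141]), 'tcp_rot': array([ -94.78959967,   89.91649942, -118.38544369]), 'ft_force': array([ 0.06528869, -0.44524677,  0.4826988 ]), 'wrist_torque': array([-0.03351462,  0.03042387, -0.01740194]), 'finger_gap': 85.58813243002064}
```

View pics/top0.png

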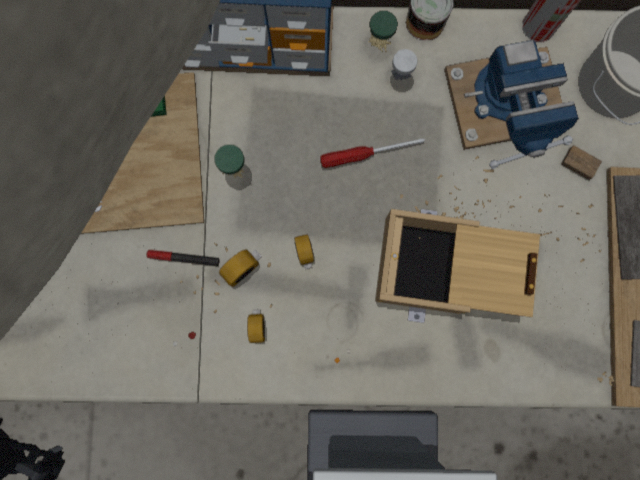

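View pics/side0.png

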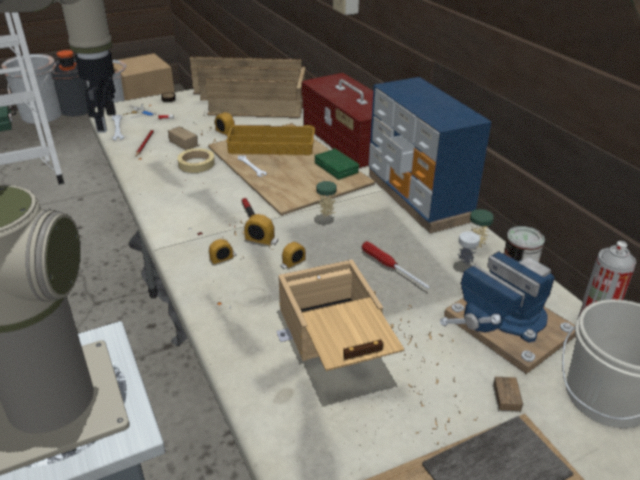

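View pics/wrist0.png

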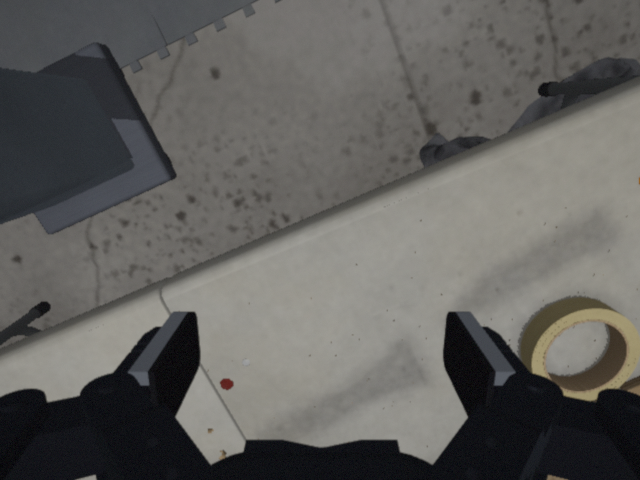

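Yellow tape measures: top (238,267), (304,249), (256,327), plus a far one at side (224,122). The one at top (238,267) / side (259,229) looks the largest, and it stands next to the marker. I'll confirm that in crops.

Run:
```python
from h import *
crop('top0',140,220,330,350,4,'c1')
crop('top0',370,195,550,325,4,'c2')
crop('side0',190,180,320,280,6,'c3')
crop('side0',265,240,415,410,4,'c4')
s=load('top0')
print(ray(s,320,240))
for n,p in dict(big=(238,267),sm1=(304,249),sm2=(256,327),case=(424,263)).items(): print(n,atz(s,*p,50).round())
```

```text
(array([ 392.00369526,  154.71533968, 1130.65650467]), array([ 0.14221245, -0.00141202, -0.98988662]))
big [498. 295.  50.]
sm1 [531. 181.  50.]
sm2 [395. 261.  50.]
case [509. -29.  50.]
```

View pics/c1.png

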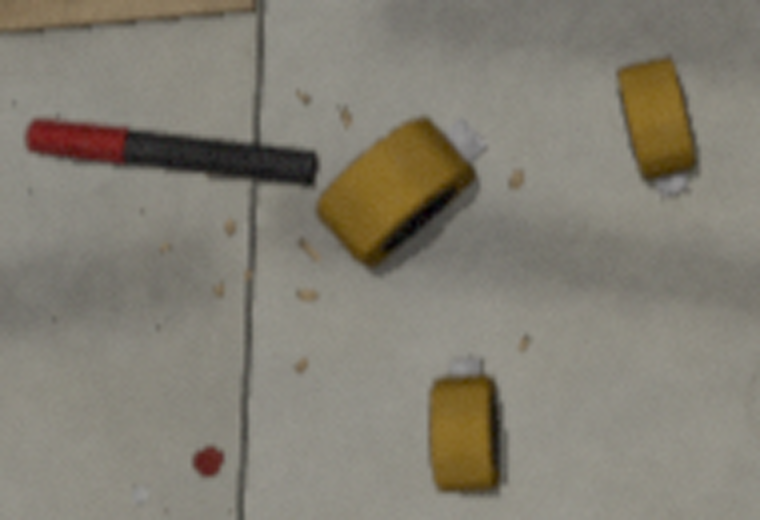

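View pics/c2.png

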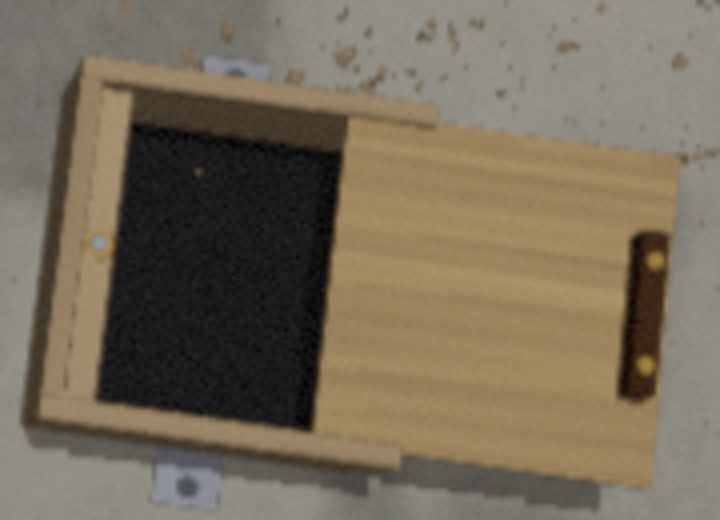

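View pics/c3.png

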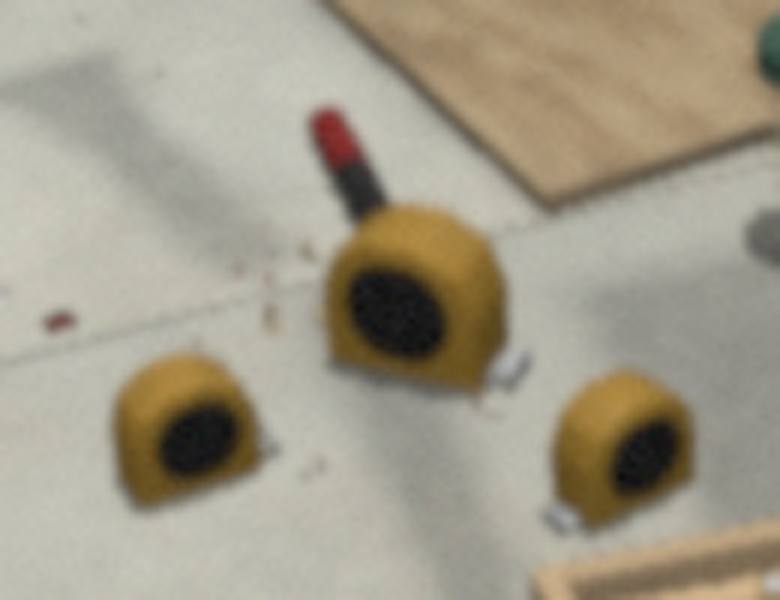

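View pics/c4.png

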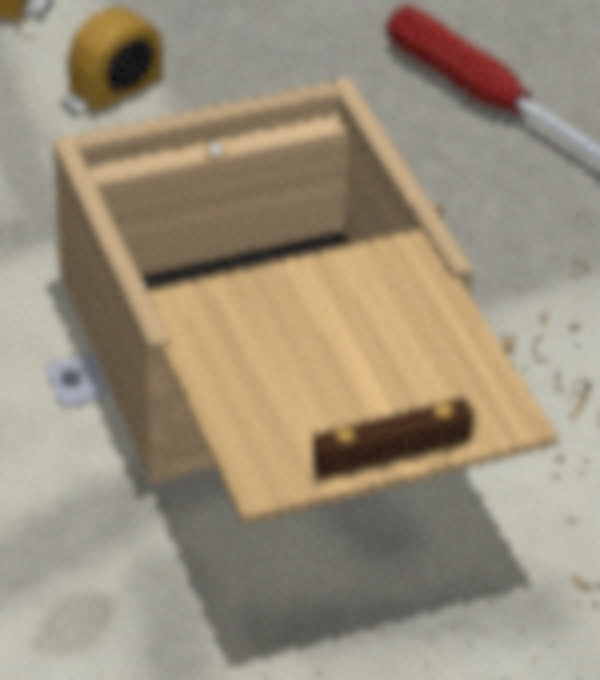

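The middle tape is clearly the largest: in the side view it is farther away than the two nearer ones, yet bigger. It is the one I'll take. Next I'll fit the poses of the case, lid and tape to both views.

```bash
cat > fit.py <<'E'
from h import *
from scipy.optimize import least_squares
T=load('top0'); S=load('side0')
t=lambda u,v:np.array((370+u/4,195+v/4)); sd=lambda u,v:np.array((265+u/4,240+v/4))
# (camera, pixel, fn(q)->case point)
C=[(T,t(85,58),(78,78,88)),(T,t(40,416),(-78,78,88)),(T,t(438,107),(78,-75,88)),(T,t(400,467),(-78,-75,88)),
(T,t(98,243),(0,60,77.5)),
(S,sd(58,142),(-78,78,88)),(S,sd(347,80),(78,78,88)),(S,sd(147,345),(-78,-75,88)),(S,sd(472,268),(78,-75,88)),(S,sd(216,148),(0,60,77.5))]
def w(p,P):
    c,s=np.cos(p[2]),np.sin(p[2]); P=np.atleast_2d(np.array(P,float))
    return np.c_[p[0]+c*P[:,0]-s*P[:,1],p[1]+s*P[:,0]+c*P[:,1],P[:,2]]
def res(p): return np.concatenate([(proj(s,w(p,P))[0]-px) for s,px,P in C])
r=least_squares(res,[510,-30,-.05],x_scale=[10,10,.1],loss='soft_l1')
print('case',r.x[:2],np.degrees(r.x[2]));print(res(r.x).reshape(-1,2).round(1).tolist())
pc=r.x
L=[(T,t(348,116),84,'in',None),(T,t(314,432),84,'in',None),(T,t(680,155),84,'out',None),(T,t(651,487),84,'out',None),(S,sd(245,520),81,'out',None),(S,sd(556,438),81,'out',None)]
for s,px,z,k,_ in L:
    P=atz(s,*px,z); c,sn=np.cos(pc[2]),np.sin(pc[2]); d=P[:2]-pc[:2]
    x,y=c*d[0]+sn*d[1],-sn*d[0]+c*d[1]; print(k,x.round(1),y.round(1),'q',round((68 if k=='in' else -74)-y,1))
for px in [(652,233),(635,397)]:
    P=atz(T,*t(*px),102);d=P[:2]-pc[:2];print('bar',(c*d[0]+sn*d[1]).round(1),(-sn*d[0]+c*d[1]).round(1))
# tape: silhouettes from c1: top view outline
u=lambda a,b:np.array((140+a/4,220+b/4))
for a in [(418,118),(473,178),(318,208),(372,265),(468,138)]: print('tape z50',atz(T,*u(*a),50).round(1),'z10',atz(T,*u(*a),10).round(1))
E
python3 fit.py
```

```text
case [510.79321089 -35.14340607] -7.268827270733411
[[-0.0, -1.2], [-0.2, 0.2], [0.9, -1.0], [0.9, 0.3], [0.9, -0.3], [-2.1, -0.9], [0.0, -0.9], [-0.3, -0.2], [-0.2, -0.0], [-0.8, -0.7]]
in 67.6 -37.0 q 105.0
in -67.9 -37.1 q 105.1
out 70.7 -179.1 q 105.1
out -71.0 -179.2 q 105.2
out -69.3 -179.8 q 105.8
out 71.5 -178.8 q 104.8
bar 32.5 -164.3
bar -36.4 -163.3
tape z50 [528.7 285.   50. ] z10 [533.7 289.8  10. ]
tape z50 [502.7 260.2  50. ] z10 [506.8 264.1  10. ]
tape z50 [488.7 327.2  50. ] z10 [492.3 333.5  10. ]
tape z50 [464.3 302.9  50. ] z10 [466.9 308.3  10. ]
tape z50 [520.2 262.9  50. ] z10 [524.9 266.9  10. ]
```

```bash
cat > tape.py <<'E'
from h import *
from scipy.optimize import minimize
T=load('top0'); S=load('side0')
a=np.linspace(0,np.pi,25)
prof=[(5+33*np.cos(k),29+33*np.sin(k)) for k in a]+[(-28,2),(38,2),(-26,0),(36,0)]
M=np.array([(x,y,z) for x in (-18,18) for y,z in prof])
def wp(p):
    c,s=np.cos(p[2]),np.sin(p[2]); return np.c_[p[0]+c*M[:,0]-s*M[:,1],p[1]+s*M[:,0]+c*M[:,1],M[:,2]]
def seg(s,box):
    hsv=cv2.cvtColor(s['frame'],cv2.COLOR_BGR2HSV); m=cv2.inRange(hsv,(12,120,60),(32,255,255))
    k=np.zeros_like(m); u0,v0,u1,v1=box; k[v0:v1,u0:u1]=m[v0:v1,u0:u1]
    k=cv2.morphologyEx(k,cv2.MORPH_OPEN,np.ones((3,3)))
    pts=cv2.findNonZero(k); h=cv2.convexHull(pts).reshape(-1,2)
    return h
K=8
obs=[]
for s,box in ((T,(215,245,265,290)),(S,(240,205,280,250))):
    h=seg(s,box); lo=h.min(0)-8; hi=h.max(0)+8
    hs=((h-lo+.5)*K).astype(np.int32); m=np.zeros(((hi-lo)[1]*K,(hi-lo)[0]*K),np.uint8); cv2.fillConvexPoly(m,hs,1); m=cv2.dilate(m,np.ones((K,K)))
    obs.append((s,lo,m)); print(h.min(0),h.max(0))
def cost(p,w=(1,1)):
    e=0
    for (s,lo,m),wt in zip(obs,w):
        h=cv2.convexHull((((proj(s,wp(p))-lo+.5)*K)).astype(np.int32)); r=np.zeros_like(m); cv2.fillConvexPoly(r,h,1)
        e+=wt*(r!=m).sum()/m.sum()
    return e
if __name__=='__main__':
  for w in ((1,1),(1,0.01)):
    for y0 in (-55,-40,125):
        r=minimize(cost,[498,295,np.radians(y0)],args=(w,),method='Nelder-Mead',options=dict(initial_simplex=[[498,295,np.radians(y0)],[510,295,np.radians(y0)],[498,305,np.radians(y0)],[498,295,np.radians(y0+15)]]))
        print(w,r.x[:2].round(1),np.degrees(r.x[2]).round(1),round(r.fun,3))
E
python3 tape.py
```

```text
[220 250] [257 284]
[245 215] [272 243]
(1, 1) [496. 302.] -135.3 0.403
(1, 1) [496.5 302.5] -135.3 0.404
(1, 1) [502.8 295. ] 43.5 0.405
(1, 0.01) [496.3 301.7] -138.9 0.198
(1, 0.01) [502.8 294.6] 45.6 0.199
(1, 0.01) [503.1 294.6] 44.5 0.199
```

```bash
cat > tape2.py <<'E'
from tape import *
for w in ((1,1),(1,.01),(.01,1)):
  best=None
  for y0 in (25,37,50):
    r=minimize(cost,[498,295,np.radians(y0)],args=(w,),method='Nelder-Mead',options=dict(initial_simplex=[[498,295,np.radians(y0)],[510,295,np.radians(y0)],[498,305,np.radians(y0)],[498,295,np.radians(y0+15)]]))
    if best is None or r.fun<best.fun: best=r
  print(w,best.x[:2].round(1),np.degrees(best.x[2]).round(1),round(best.fun,3))
  if w==(1,1): p=best.x
for i,(s,lo,m) in enumerate(obs):
    sz=m.shape; f=s['frame'][lo[1]:lo[1]+sz[0]//K,lo[0]:lo[0]+sz[1]//K]; f=cv2.resize(f,None,fx=K,fy=K)
    h=cv2.convexHull((((proj(s,wp(p))-lo+.5)*K)).astype(np.int32)); cv2.polylines(f,[h],True,(0,0,255),1)
    c,_=cv2.findContours(m,0,2); cv2.drawContours(f,c,-1,(0,255,0),1); cv2.imwrite(f'pics/ov{i}.png',f)
E
python3 tape2.py; python3 -c "
import cv2,numpy as np
a=cv2.imread('pics/ov0.png');b=cv2.imread('pics/ov1.png');o=np.zeros((max(a.shape[0],b.shape[0]),a.shape[1]+b.shape[1],3),np.uint8);o[:a.shape[0],:a.shape[1]]=a;o[:b.shape[0],a.shape[1]:]=b;cv2.imwrite('pics/ov.png',o)"
```

```text
[220 250] [257 284]
[245 215] [272 243]
(1, 1) [504.4 296.3] 42.1 0.404
(1, 0.01) [501.8 293.6] 42.9 0.198
(0.01, 1) [501.  294.9] 12.5 0.163
```

View pics/ov.png

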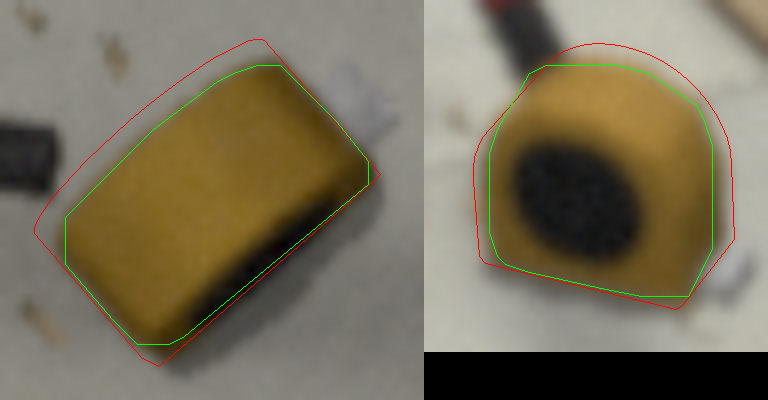

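```bash
cat > tape3.py <<'E'
import tape; from tape import *
M0=tape.M.copy()
def c4(p,w):
    sx,sy,sz=p[3:6]; tape.M=(M0-[0,5,0])*[sx,sy,sz]+[0,5,0]; return cost(p[:3],w)
x0=np.array([500,295,np.radians(42),.92,.95,.95]); d=[8,8,.15,.08,.08,.08]
sim=np.vstack([x0]+[x0+np.eye(6)[i]*d[i] for i in range(6)])
for k in range(3):
    r=minimize(c4,sim[0],args=((1,1),),method='Nelder-Mead',options=dict(initial_simplex=sim,maxiter=2000)); sim=np.vstack([r.x]+[r.x+np.eye(6)[i]*d[i]*.6 for i in range(6)])
print(r.x[:2],np.degrees(r.x[2]),r.x[3:],r.fun, 'fx',T['fx'])
p=r.x;sx,sy,sz=p[3:6]; tape.M=(M0-[0,5,0])*[sx,sy,sz]+[0,5,0]
fs=[]
for i,(s,lo,m) in enumerate(obs):
    sz=m.shape; f=s['frame'][lo[1]:lo[1]+sz[0]//K,lo[0]:lo[0]+sz[1]//K]; f=cv2.resize(f,None,fx=K,fy=K)
    h=cv2.convexHull((((proj(s,wp(p))-lo+.5)*K)).astype(np.int32)); cv2.polylines(f,[h],True,(0,0,255),1); fs.append(f)
H=min(f.shape[0] for f in fs); cv2.imwrite('pics/ov2.png',np.hstack([f[:H] for f in fs]))
E
python3 tape3.py
```

```text
[220 250] [257 284]
[245 215] [272 243]
[502.98185721 294.7242798 ] 41.30515220394949 [0.82292867 0.9601049  0.96841544] 0.12593606963441573 fx 622.3806897205036
```

View pics/ov2.png

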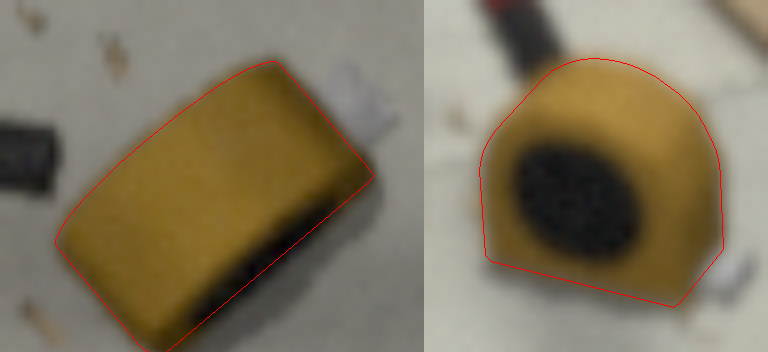

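```bash
cat >> h.py <<'E'
from scipy.spatial.transform import Rotation as Ro
def tool():
    s=sense(); return np.array(s['tool_pos']),Ro.from_euler('xyz',s['tcp_rot'],degrees=True),s
def down(yaw): # tool x down, tool y at world yaw deg
    a=np.radians(yaw); x=np.array([0,0,-1.]); y=np.array([np.cos(a),np.sin(a),0]); return Ro.from_matrix(np.c_[x,y,np.cross(x,y)])
def delta(P,R):
    p,r,s=tool(); print('shift mm',r.inv().apply(np.array(P)-p).round(1),'rotvec rad',(r.inv()*R).as_rotvec().round(3)); print('time',s['time'],'tcp',p.round(1),'j',s['joint_pos'].round(1),'gap',s['finger_gap'].round(1))
CASE=(510.8,-35.1,-7.27)
def cw(x,y):
    a=np.radians(CASE[2]);c,s=np.cos(a),np.sin(a);return np.array([CASE[0]+c*x-s*y,CASE[1]+s*x+c*y])
E
python3 - <<'E'
from h import *
p,r,s=tool(); print(r.as_matrix().round(3)); yv=r.as_matrix()[:,1]; print('jaw yaw',np.degrees(np.arctan2(yv[1],yv[0])))
for a in (41.3,41.3-180): delta((499.5,298,130),down(a))
T=load('top0'); 
for n,(a,b) in dict(me=(318,165),mfar=(28,135)).items(): print(n,atz(T,140+a/4,220+b/4,8.5).round(1))
print('bar',cw(0,-167),'place',cw(2,8))
E
```

```text
[[-0.001  0.4    0.916]
 [-0.001  0.916 -0.4  ]
 [-1.    -0.001 -0.   ]]
jaw yaw 66.4041610492257
shift mm [ 100.6 -126.4  338.5] rotvec rad [0.438 0.    0.001]Traceback (most recent call last):
  File "<stdin>", line 3, in <module>
  File "h.py", line 21, in delta
    p,r,s=tool(); print('shift mm',r.inv().apply(np.array(P)-p).round(1),'rotvec rad',(r.inv()*R).as_rotvec().round(3)); print('time',s['time'],'tcp',p.round(1),'j',s['joint_pos'].round(1),'gap',s['finger_gap'].round(1))
                                                                                                                                                                                                   ^^^^^^^^^^^^^^^^^^^^^
AttributeError: 'float' object has no attribute 'round'
```

Request:
drive_tool --pt "80 0.0 -0.01 0.03 0.04 0 0" --pt "80 0.005 -0.025 0.065 0.09 0 0" --pt "80 0.01 -0.039 0.102 0.14 0 0" --pt "80 0.015 -0.053 0.14 0.19 0 0" --pt "80 0.02 -0.067 0.178 0.24 0 0" --pt "80 0.025 -0.081 0.215 0.29 0 0" --pt "80 0.03 -0.095 0.253 0.34 0 0" --pt "80 0.035 -0.109 0.29 0.39 0 0" --pt "80 0.04 -0.12 0.32 0.42 0 0" --pt "80 0.04 -0.126 0.338 0.438 0 0" --squeeze 40

```text
time: 0.98
tool_pos: [501.0, 295.7, 189.7]
tcp_rot: [-79.1, 89.9, -128.0]
ft_force: [0.2, 0.9, -0.6]
finger_gap: 58.7
```

```bash
sed -i "s/s\['finger_gap'\].round(1)/round(float(s['finger_gap']),1)/" h.py
python3 - <<'E'
from h import *
s=take('wrist','w1')
delta((499.5,298,130),down(41.3))
T=load('top0'); 
for n,(a,b) in dict(me=(318,165),mfar=(28,135)).items(): print(n,atz(T,140+a/4,220+b/4,8.5).round(1))
print('bar',cw(0,-167),'place',cw(2,8))
E
```

```text
shift mm [60.1  0.1 -4.9] rotvec rad [-0.006  0.002  0.002]
time 1.0333 tcp [502.7 294.4 190.1] j [ 25.4   6.1  91.   -0.1  82.9 -15.5] gap 58.6
me [511.9 334.5   8.5]
mfar [523.8 466.3   8.5]
bar [ 489.66694551 -200.75745986] place [513.79628357 -27.41740377]
```

View pics/w1.png

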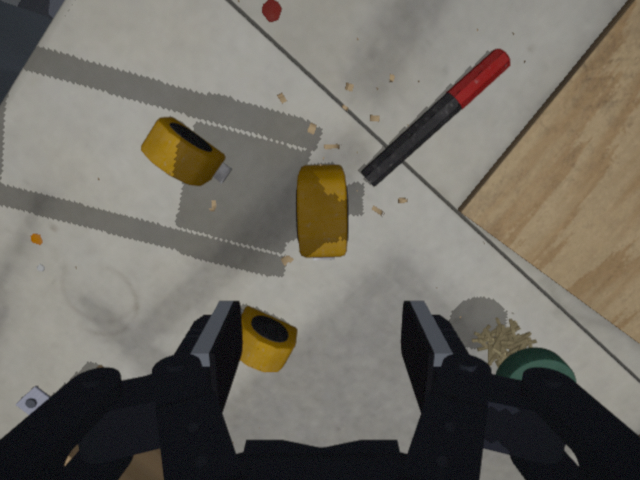

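Run:
```python
from h import *
s=load('w1'); print('cam',ray(s,320,240)[0].round(1))
for n,p in dict(TL=(302,167),TR=(344,165),BL=(300,254),BR=(345,254),L=(297,210),R=(348,210),mark=(372,178)).items(): print(n,p,atz(s,*p,50).round(1),atz(s,*p,8).round(1))
crop('w1',270,140,420,280,5,'w1c')
a=np.radians(41.3);c,sn=np.cos(a),np.sin(a)
print(proj(s,[[502+c*x-sn*y,294+sn*x+c*y,z] for x,y,z in [(-18,-28,30),(18,-28,30),(-18,38,30),(18,38,30),(0,-39,5),(-18,5,55),(18,5,55)]]).round())
```

```text
cam [452.9 351.3 331.4]
TL (302, 167) [466.  316.3  50. ] [467.9 311.    8. ]
TR (344, 165) [486.2 335.7  50. ] [491.2 333.4   8. ]
BL (300, 254) [504.7 268.5  50. ] [512.4 256.2   8. ]
BR (345, 254) [528.8 289.6  50. ] [540.1 280.3   8. ]
L (297, 210) [482.4 291.6  50. ] [486.8 282.7   8. ]
R (348, 210) [508.9 314.7  50. ] [517.2 309.2   8. ]
mark (372, 178) [506.2 341.7  50. ] [514.2 340.2   8. ]
[[297. 254.]
 [345. 254.]
 [295. 167.]
 [346. 167.]
 [321. 257.]
 [294. 220.]
 [347. 220.]]
```

View pics/w1c.png

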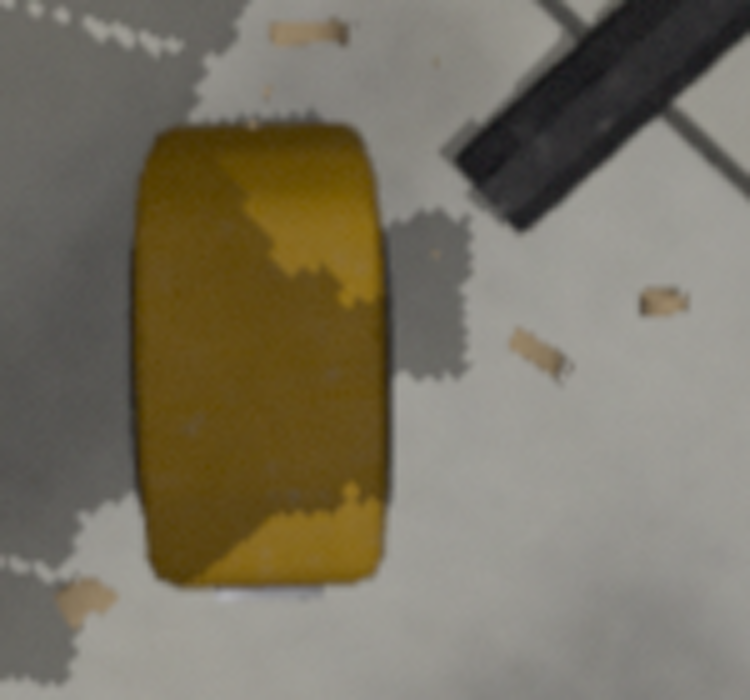

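Wrist view: the tape body spans u 297–348, v 163–257. That matches my projected fit within about 2 px. The marker tip at (372,178) is clear of the finger. I'll go down.

Request:
drive_tool --pt "80 0.0 0 0 0 0 0" --pt "80 0.02 0 0 0 0 0" --pt "80 0.045 0 0 0 0 0" --pt "80 0.07 0 0 0 0 0" --pt "80 0.09 0 0 0 0 0" --pt "80 0.105 0 0 0 0 0" --pt "80 0.115 0 0 0 0 0" --pt "80 0.12 0 0 0 0 0" --pt "80 0.12 0 0 0 0 0" --pt "80 0.12 0 0 0 0 0"

```text
time: 1.87
tool_pos: [499.6, 299.7, 72.1]
tcp_rot: [83.2, 90.0, 34.5]
ft_force: [-0.5, 0.3, 0.5]
finger_gap: 58.8
```

Run:
```python
from h import *
s=take('wrist','w2')
delta((499.4,298.4,22),down(41))
```

```text
shift mm [50.6 -1.5  0.6] rotvec rad [ 0.006  0.    -0.002]
time 1.9167 tcp [500.  299.8  72.6] j [ 25.9  12.3  97.1   0.   70.6 -15.4] gap 58.8
```

View pics/w2.png

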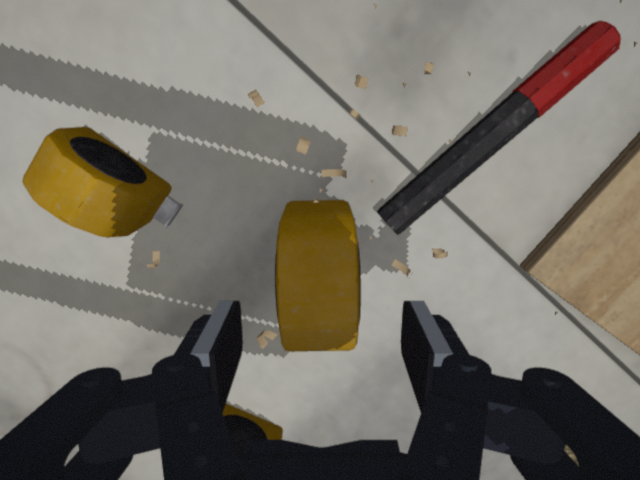

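The tape (u 276–360) is centred between the fingers (u 240–405). I'll go down the last 50 mm and close.

Request:
drive_tool --pt "80 0.015 -0.001 0 0 0 0" --pt "80 0.03 -0.001 0 0 0 0" --pt "80 0.042 -0.001 0 0 0 0" --pt "80 0.05 -0.001 0 0 0 0" --pt "80 0.05 -0.001 0 0 0 0" --pt "110 0.05 -0.001 0 0 0 0" --pt "130 0.05 -0.001 0 0 0 0" --pt "200 0.05 -0.001 0 0 0 0" --pt "200 0.05 -0.001 0 0 0 0" --pt "200 0.05 -0.001 0 0 0 0" --squeeze 50

```text
time: 2.75
tool_pos: [499.6, 298.9, 22.5]
tcp_rot: [74.7, 89.9, 26.0]
ft_force: [0.4, -0.2, 4.9]
finger_gap: 33.3
```

Request:
drive_tool --pt "200 0 0 0 0 0 0" --pt "200 0 0 0 0 0 0" --pt "200 0 0 0 0 0 0" --pt "200 -0.01 0 0 0 0 0" --pt "200 -0.03 0 0 0 0 0" --pt "200 -0.06 0 0 0 0 0" --pt "200 -0.09 0 0 0 0 0" --pt "200 -0.12 0 0 0 0 0" --pt "200 -0.14 0 0 0 0 0" --pt "200 -0.14 0 0 0 0 0"

```text
time: 3.58
tool_pos: [501.4, 299.8, 167.8]
tcp_rot: [74.7, 89.5, 26.0]
ft_force: [0.6, 0.7, -1.9]
finger_gap: 33.2
```

Run:
```python
from h import *
s=take('wrist','w3');take('side','s3')
crop('s3',180,80,340,280,3,'s3c')
P=cw(2,8)
delta((P[0],P[1],160),down(82.73))
```

```text
shift mm [   1.9 -204.1  254.6] rotvec rad [-0.723  0.001 -0.001]
time 3.6833 tcp [499.  298.6 162.2] j [ 25.8   6.9  93.1  -0.   79.8 -15.5] gap 33.6
```

View pics/w3.png

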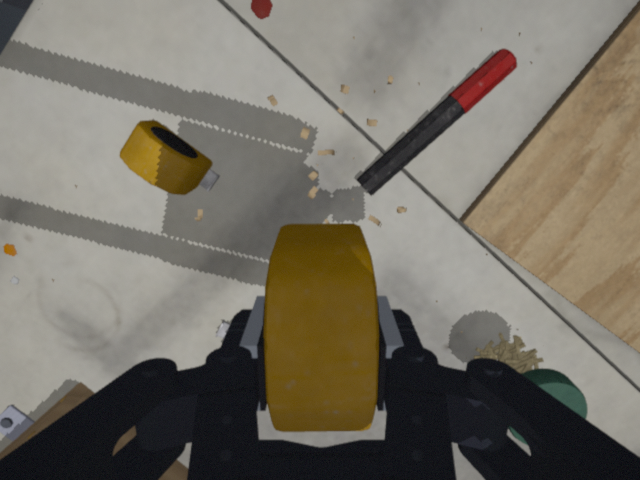

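View pics/s3c.png

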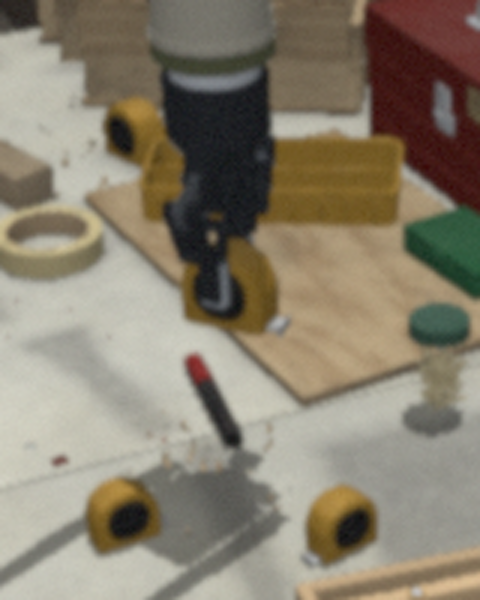

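Request:
drive_tool --pt "200 0 -0.006 0.008 -0.02 0 0" --pt "200 0 -0.02 0.025 -0.07 0 0" --pt "200 0 -0.04 0.05 -0.14 0 0" --pt "200 0 -0.06 0.075 -0.21 0 0" --pt "200 0 -0.08 0.1 -0.28 0 0" --pt "200 0 -0.1 0.125 -0.35 0 0" --pt "200 0 -0.12 0.15 -0.43 0 0" --pt "200 0 -0.14 0.175 -0.5 0 0" --pt "200 0 -0.16 0.2 -0.57 0 0" --pt "200 0 -0.175 0.218 -0.62 0 0"

```text
time: 4.52
tool_pos: [509.3, 16.8, 158.7]
tcp_rot: [-161.9, 89.8, -174.9]
ft_force: [-0.6, -0.1, -1.7]
finger_gap: 33.9
```

Run:
```python
from h import *
P=cw(2,8)
delta((P[0],P[1],160),down(82.73))
```

```text
shift mm [ -1.3 -42.1  14.3] rotvec rad [-0.1   -0.004  0.001]
time 4.5167 tcp [509.3  16.8 158.7] j [ -3.8  -3.7 104.4  -0.   79.6 -80.8] gap 33.9
```

Request:
drive_tool --pt "200 0 -0.015 0.004 -0.04 0 0" --pt "200 0 -0.03 0.009 -0.08 0 0" --pt "200 0 -0.041 0.012 -0.1 0 0" --pt "200 0 -0.045 0.013 -0.103 0 0" --pt "200 0 -0.045 0.013 -0.103 0 0" --pt "200 0 -0.045 0.013 -0.103 0 0" --pt "200 0 -0.045 0.013 -0.103 0 0" --pt "200 0 -0.045 0.013 -0.103 0 0" --pt "200 0 -0.045 0.013 -0.103 0 0" --pt "200 0 -0.045 0.013 -0.103 0 0"

```text
time: 5.35
tool_pos: [513.6, -27.1, 161.3]
tcp_rot: [19.4, 90.0, 12.1]
ft_force: [-0.4, -0.8, -1.4]
finger_gap: 33.6
```

Run:
```python
from h import *
take('wrist','w4');take('top','t4')
P=cw(2,8)
delta((P[0],P[1],33),down(82.73))
```

```text
shift mm [ 1.284e+02 -1.000e-01  2.000e-01] rotvec rad [ 0.001  0.    -0.   ]
time 5.45 tcp [513.6 -27.3 161.4] j [ -8.8  -3.3 103.7   0.   79.6 -91.5] gap 33.6
```

View pics/w4.png

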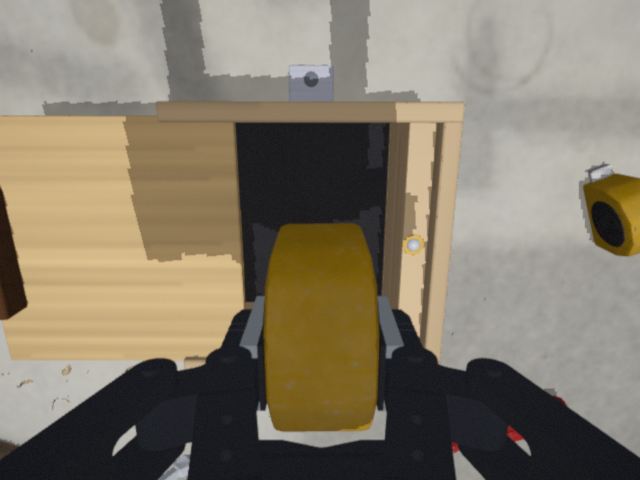

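View pics/t4.png

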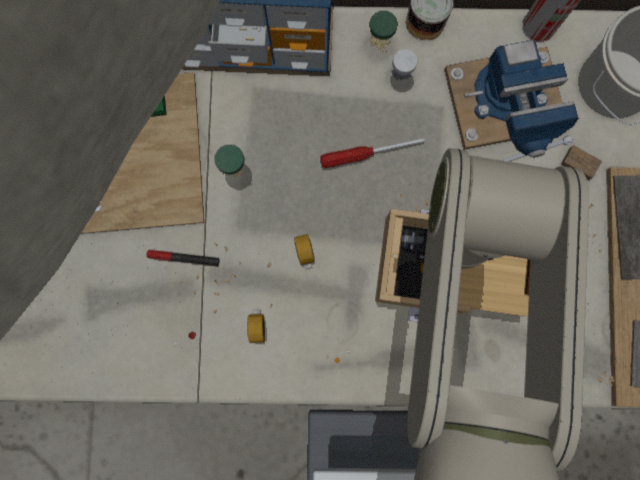

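The wrist view shows the tape centred over the opening, with the lid edge at u≈238 and the end wall at u≈388. I'll lower it now, going slowly at the end.

Request:
drive_tool --pt "200 0.005 0 0 0 0 0" --pt "200 0.02 0 0 0 0 0" --pt "200 0.035 0 0 0 0 0" --pt "200 0.05 0 0 0 0 0" --pt "200 0.065 0 0 0 0 0" --pt "200 0.08 0 0 0 0 0" --pt "200 0.093 0 0 0 0 0" --pt "200 0.105 0 0 0 0 0" --pt "200 0.112 0 0 0 0 0" --pt "200 0.115 0 0 0 0 0"

```text
time: 6.28
tool_pos: [512.6, -27.5, 44.8]
tcp_rot: [178.4, 89.9, 171.1]
ft_force: [-0.3, -0.2, -1.7]
finger_gap: 33.2
```

Request:
drive_tool --pt "200 0.002 0 0 0 0 0" --pt "200 0.004 0 0 0 0 0" --pt "200 0.006 0 0 0 0 0" --pt "200 0.008 0 0 0 0 0" --pt "200 0.01 0 0 0 0 0" --pt "200 0.0115 0 0 0 0 0" --pt "200 0.0125 0 0 0 0 0" --pt "200 0.013 0 0 0 0 0" --pt "200 0.013 0 0 0 0 0" --pt "200 0.013 0 0 0 0 0"

```text
time: 7.12
tool_pos: [516.8, -28.0, 36.4]
tcp_rot: [-2.8, 89.6, -10.1]
ft_force: [1.2, 1.8, 11.4]
finger_gap: 33.5
```

Run:
```python
from h import *
take('wrist','w5');take('side','s5'); crop('s5',250,200,420,380,4,'s5c')
P=cw(2,8)
delta((P[0],P[1],33),down(82.73)); print(sense()['ft_force'],sense()['wrist_torque'])
```

```text
shift mm [ 3.3  0.2 -3. ] rotvec rad [0.    0.007 0.   ]
time 7.2167 tcp [516.8 -28.   36.3] j [ -8.8   5.3 109.1  -0.   65.3 -91.5] gap 33.7
[ 0.34614582  1.67462195 11.53710928] [-0.46495004 -0.09318742  0.03909698]
```

View pics/w5.png

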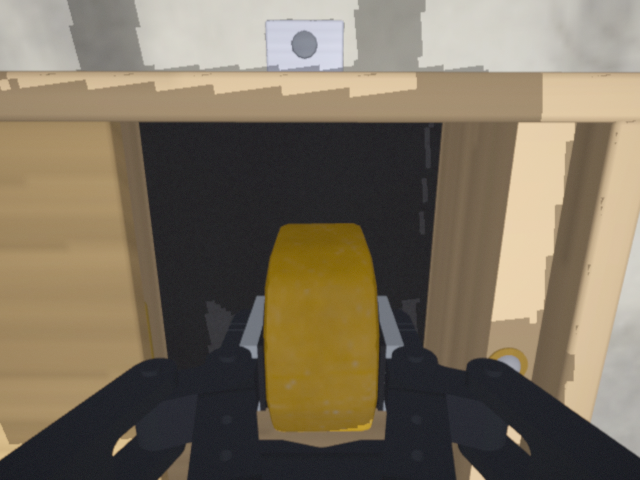

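View pics/s5c.png

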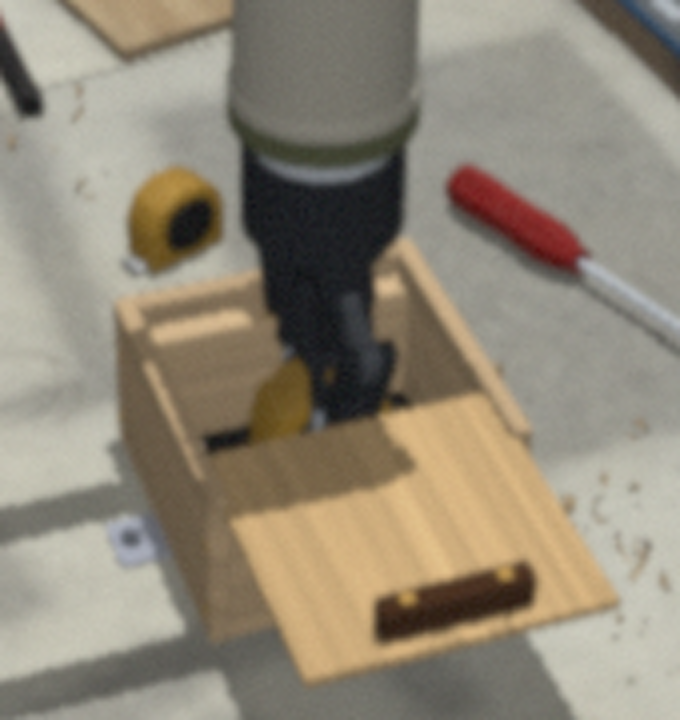

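The tape is standing on the case floor and carrying about 11 N of load. I'll let go with a small opening and then rise.

Request:
drive_tool --pt "145 -0.001 0 0 0 0 0" --pt "130 -0.001 0 0 0 0 0" --pt "115 -0.001 0 0 0 0 0" --pt "100 -0.001 0 0 0 0 0" --pt "100 -0.001 0 0 0 0 0" --pt "100 -0.001 0 0 0 0 0" --pt "100 -0.001 0 0 0 0 0" --pt "100 -0.001 0 0 0 0 0" --pt "100 -0.001 0 0 0 0 0" --pt "100 -0.001 0 0 0 0 0" --squeeze 30

```text
time: 8.05
tool_pos: [514.1, -27.7, 34.7]
tcp_rot: [-4.5, 89.9, -11.8]
ft_force: [3.7, 1.9, 4.8]
finger_gap: 51.8
```

Run:
```python
from h import *
take('wrist','w6')
delta((*cw(2,8),33),down(82.73)); print(sense()['ft_force'])
```

```text
shift mm [ 1.7  0.3 -0.4] rotvec rad [0.    0.001 0.   ]
time 8.1 tcp [514.2 -27.7  34.7] j [ -8.8   5.3 109.2  -0.   65.4 -91.5] gap 51.7
[2.5623163  0.59405862 5.34880818]
```

View pics/w6.png

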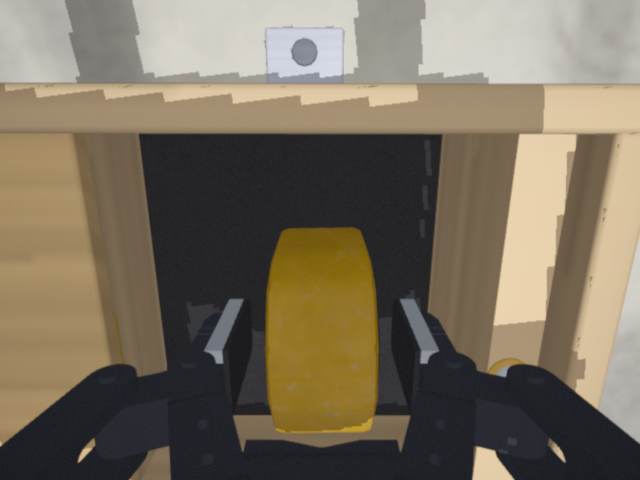

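Request:
drive_tool --pt "100 -0.003 0 0 0 0 0" --pt "100 -0.008 0 0 0 0 0" --pt "100 -0.015 0 0 0 0 0" --pt "100 -0.025 0 0 0 0 0" --pt "100 -0.04 0 0 0 0 0" --pt "100 -0.06 0 0 0 0 0" --pt "100 -0.085 0 0 0 0 0" --pt "100 -0.11 0 0 0 0 0" --pt "100 -0.13 0 0 0 0 0" --pt "100 -0.14 0 0 0 0 0"

```text
time: 8.93
tool_pos: [514.9, -27.9, 178.4]
tcp_rot: [-2.0, 89.7, -9.3]
ft_force: [0.4, 0.2, 0.4]
finger_gap: 52.1
```

Run:
```python
from h import *
take('wrist','w7'); take('side','s7'); crop('s7',250,220,420,380,4,'s7c')
delta((*cw(0,-167),150),down(82.73)); print(sense()['ft_force'])
```

```text
shift mm [  27.  -174.7   -3.4] rotvec rad [0.    0.005 0.   ]
time 9.0333 tcp [515.  -27.9 177. ] j [ -8.8  -4.1 102.8  -0.   81.1 -91.5] gap 52.0
[ 0.452178    0.08606987 -0.24845821]
```

View pics/w7.png

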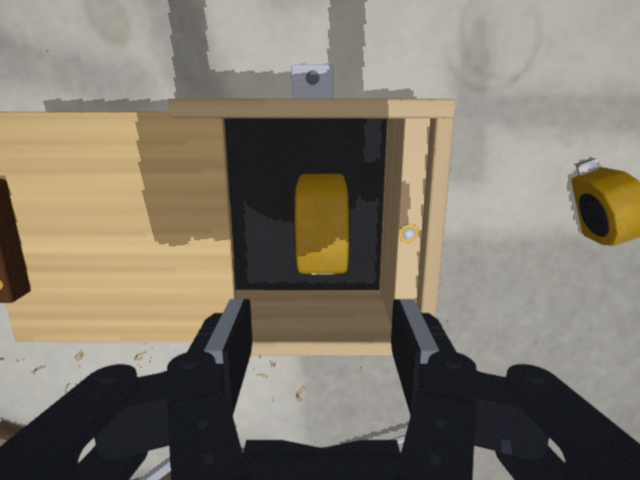

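View pics/s7c.png

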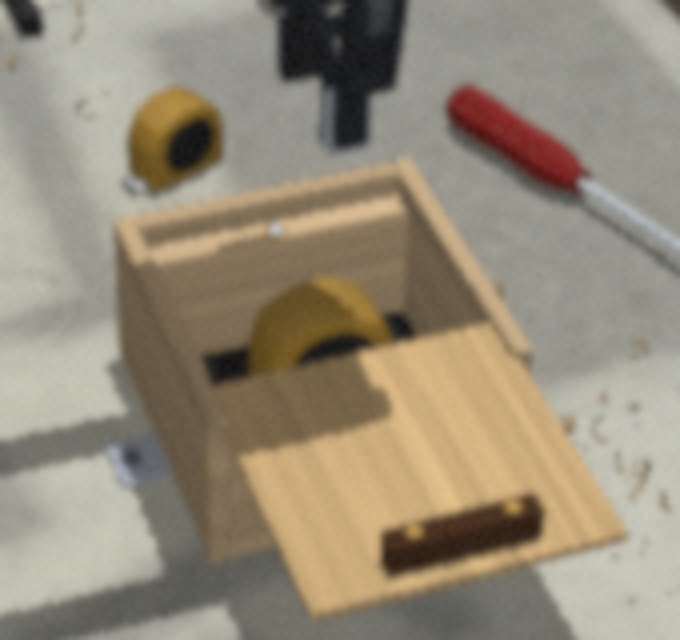

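The tape stands upright in the middle of the case, at wrist (322,224). Next I'll measure how far open the lid is now.

Run:
```python
from h import *
def inv(P):
    a=np.radians(CASE[2]);c,s=np.cos(a),np.sin(a);d=P[:2]-np.array(CASE[:2]);return np.array([c*d[0]+s*d[1],-s*d[0]+c*d[1]]).round(1)
w=load('w7');s=load('s7')
for p in ((226,118),(234,290)): print('lid in',inv(atz(w,*p,84)))
print('ball',inv(atz(w,409,234,77.5)),'tape',inv(atz(w,322,176,62)),inv(atz(w,322,272,40)))
sd=lambda u,v:(250+u/4,220+v/4)
for p in ((312,616),(627,538)): print('lid out',inv(atz(s,*sd(*p),81)))
for p in ((383,535),(543,500)): print('bar top-front/back',inv(atz(s,*sd(*p),102)))
print('bar front right edge w7', inv(atz(w,6,178,102)), inv(atz(w,28,294,102)))
```

```text
lid in [-66.9 -44. ]
lid in [ 34.5 -45.8]
ball [ 0.5 60.7] tape [-32.1   8.1] [40.1  8.3]
lid out [ -69.5 -188.9]
lid out [  70.9 -190.9]
bar top-front/back [ -33.8 -175.1]
bar top-front/back [  36.5 -177.9]
bar front right edge w7 [ -37.1 -156.7] [  28.9 -158.8]
```

The gripper nudged the lid open to q ≈ 115 mm while letting go, still within the allowed range. The bar is therefore at y ≈ -177 in the case frame. I'll move over it.

Request:
drive_tool --pt "100 0 -0.01 0 0 0 0" --pt "100 0 -0.03 0 0 0 0" --pt "100 0 -0.055 0 0 0 0" --pt "100 0 -0.08 0 0 0 0" --pt "100 0 -0.105 0 0 0 0" --pt "100 0 -0.13 0 0 0 0" --pt "100 0 -0.15 0 0 0 0" --pt "100 0 -0.17 -0.001 0 0 0" --pt "100 0 -0.182 -0.002 0 0 0" --pt "100 0 -0.185 -0.002 0 0 0"

```text
time: 9.87
tool_pos: [486.5, -212.6, 172.4]
tcp_rot: [169.8, 89.8, 162.4]
ft_force: [-0.4, 0.8, -0.7]
finger_gap: 51.9
```

Run:
```python
from h import *
w=take('wrist','w8')
delta((*cw(0,-177),88),down(82.73))
def box(q): return [[*cw(x,-62-q+y),z] for x in(-35,35) for y in (-6,6) for z in (84,102)]
for q in (112,116): print(q,proj(w,box(q)).round().tolist())
```

```text
shift mm [84.8  1.4  1.5] rotvec rad [-0.002 -0.002 -0.001]
time 9.9167 tcp [ 487.  -211.9  172.8] j [ -29.    -1.1  100.3   -0.    80.9 -111.7] gap 51.8
112 [[320.0, 188.0], [319.0, 194.0], [341.0, 188.0], [343.0, 194.0], [320.0, 303.0], [320.0, 317.0], [340.0, 303.0], [341.0, 317.0]]
116 [[312.0, 188.0], [312.0, 194.0], [334.0, 188.0], [335.0, 194.0], [313.0, 303.0], [313.0, 317.0], [333.0, 303.0], [334.0, 317.0]]
```

View pics/w8.png

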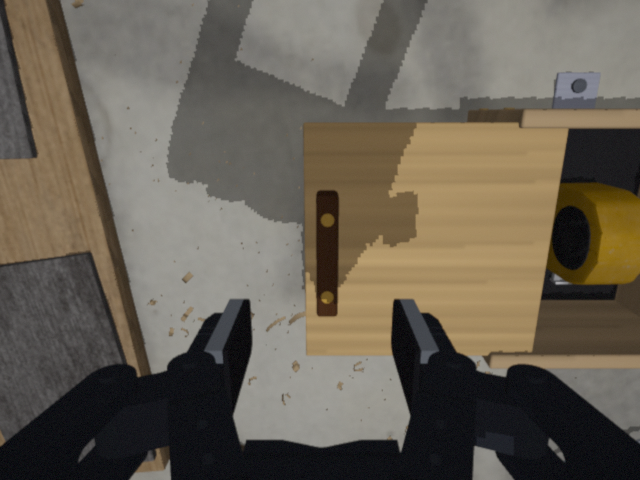

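The bar is at u 316–338, so q ≈ 114, and it is centred between the fingers. I'll lower, then close gently.

Request:
drive_tool --pt "100 0.01 0.001 0 0 0 0" --pt "100 0.025 0.001 0 0 0 0" --pt "100 0.04 0.001 0 0 0 0" --pt "100 0.055 0.001 0 0 0 0" --pt "100 0.068 0.001 0 0 0 0" --pt "100 0.077 0.001 0 0 0 0" --pt "100 0.082 0.001 0 0 0 0" --pt "100 0.083 0.001 0 0 0 0" --pt "100 0.083 0.001 0 0 0 0" --pt "100 0.083 0.001 0 0 0 0" --squeeze 30

```text
time: 10.75
tool_pos: [488.9, -210.1, 92.1]
tcp_rot: [-21.7, 89.9, -28.9]
ft_force: [0.3, -0.3, -0.3]
finger_gap: 52.0
```

Run:
```python
from h import *
w=take('wrist','w9');take('side','s9');crop('s9',290,230,430,390,4,'s9c')
delta((*cw(0,-176),88),down(82.73));print(sense()['ft_force'])
```

```text
shift mm [ 4.3  0.5 -0.5] rotvec rad [0.    0.002 0.001]
time 10.85 tcp [ 489.  -210.2   92.3] j [ -28.8    3.4  104.6   -0.    71.9 -111.5] gap 52.1
[-0.21818978  0.81048641 -0.25913201]
```

View pics/w9.png

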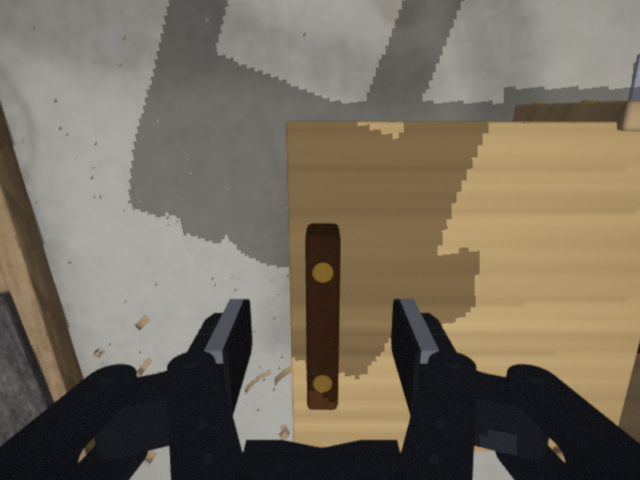

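View pics/s9c.png

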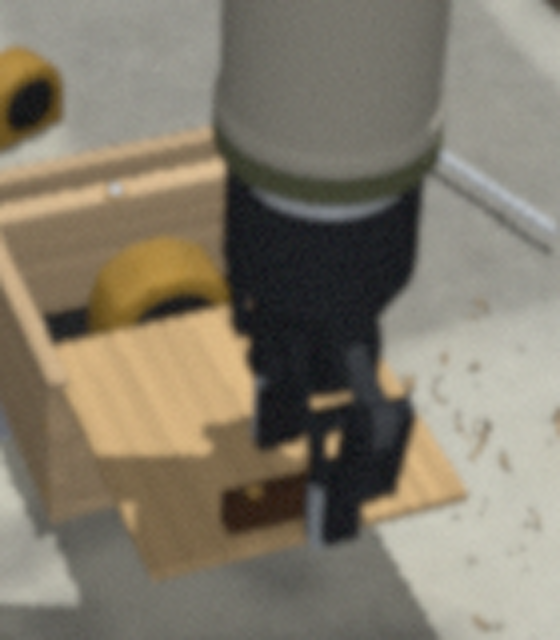

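Request:
drive_tool --pt "100 0.002 0 0 0 0 0" --pt "100 0.003 0 0 0 0 0" --pt "130 0.003 0 0 0 0 0" --pt "160 0.003 0 0 0 0 0" --pt "190 0.003 0 0 0 0 0" --pt "220 0.003 0 0 0 0 0" --pt "240 0.003 0 0 0 0 0" --pt "255 0.003 0 0 0 0 0" --pt "255 0.003 0 0 0 0 0" --pt "255 0.003 0 0 0 0 0" --squeeze 30

```text
time: 11.68
tool_pos: [488.4, -209.9, 88.4]
tcp_rot: [-30.7, 90.0, -38.0]
ft_force: [-0.0, 0.3, 2.9]
finger_gap: 11.3
```

Run:
```python
from h import *
w=take('wrist','w10')
delta((*cw(0,-62),89),down(82.73));print(sense()['ft_force'])
```

```text
shift mm [ -0.6 114.2   0.2] rotvec rad [0. 0. 0.]
time 11.7333 tcp [ 488.4 -209.9   88.4] j [ -28.8    3.6  104.8   -0.    71.6 -111.5] gap 11.1
[-0.15477164  0.46505378  2.30356293]
```

View pics/w10.png

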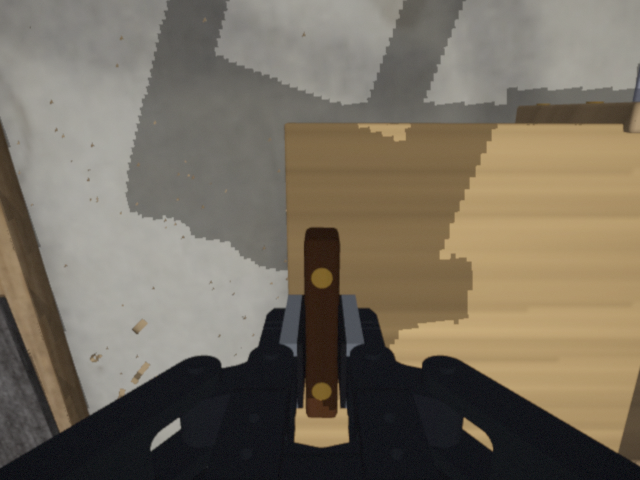

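The fingers have the bar (gap 11 mm). I'll slide the lid 95 mm in first, then push it through the catch.

Request:
drive_tool --pt "255 0 0.004 0 0 0 0" --pt "255 0 0.012 0 0 0 0" --pt "255 0 0.023 0 0 0 0" --pt "255 0 0.035 0 0 0 0" --pt "255 0 0.047 0 0 0 0" --pt "255 0 0.059 0 0 0 0" --pt "255 0 0.071 0 0 0 0" --pt "255 0 0.082 0 0 0 0" --pt "255 0 0.091 0 0 0 0" --pt "255 0 0.095 0 0 0 0" --squeeze 40

```text
time: 12.57
tool_pos: [500.7, -114.1, 88.5]
tcp_rot: [29.6, 90.0, 22.4]
ft_force: [-0.3, -1.4, 3.4]
finger_gap: 10.6
```

Run:
```python
from h import *
delta((*cw(0,-62),89),down(82.73));print(sense()['ft_force'])
```

```text
shift mm [-0.5 17.6  0. ] rotvec rad [ 0.001  0.    -0.   ]
time 12.5667 tcp [ 500.7 -114.1   88.5] j [ -18.6    0.9  107.6    0.    71.5 -101.4] gap 10.6
[-0.28270038 -1.43119335  3.40878905]
```

Request:
drive_tool --pt "255 0 0.003 0 0 0 0" --pt "255 0 0.006 0 0 0 0" --pt "255 0 0.009 0 0 0 0" --pt "255 0 0.012 0 0 0 0" --pt "255 0 0.015 0 0 0 0" --pt "255 0 0.017 0 0 0 0" --pt "255 0 0.019 0 0 0 0" --pt "255 0 0.02 0 0 0 0" --pt "255 0 0.021 0 0 0 0" --pt "255 0 0.021 0 0 0 0"

```text
time: 13.4
tool_pos: [503.1, -95.5, 88.4]
tcp_rot: [-73.7, 89.9, -81.0]
ft_force: [0.0, -5.6, 4.7]
finger_gap: 10.7
```

Run:
```python
from h import *
take('wrist','w12')
delta((*cw(0,-62),89),down(82.73));print(sense()['ft_force'])
```

```text
shift mm [-0.5 -1.1  0. ] rotvec rad [-0.     0.     0.001]
time 13.45 tcp [503.1 -95.5  88.5] j [-1.640e+01  6.000e-01  1.079e+02 -1.000e-01  7.150e+01 -9.910e+01] gap 11.0
[ 0.22175493 -5.48170595  4.08816189]
```

View pics/w12.png

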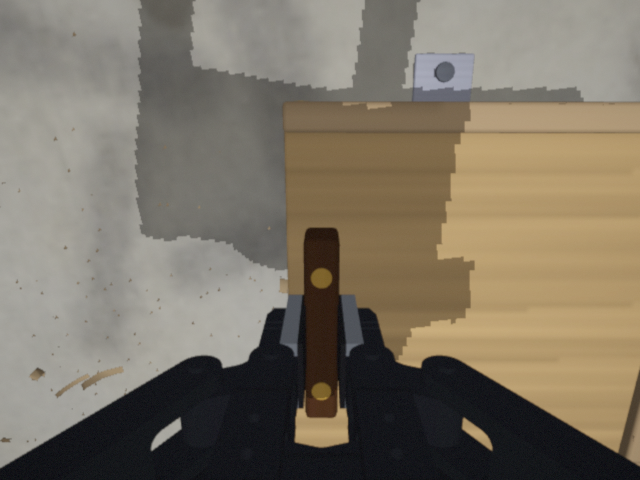

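The lid end is level with the wall ends and the force is -5.6 N. I'll push a few millimetres more to confirm it is hard against the stop.

Request:
drive_tool --pt "255 0 0.001 0 0 0 0" --pt "255 0 0.002 0 0 0 0" --pt "255 0 0.003 0 0 0 0" --pt "255 0 0.004 0 0 0 0" --pt "255 0 0.004 0 0 0 0" --pt "255 0 0.004 0 0 0 0" --pt "255 0 0.004 0 0 0 0" --pt "255 0 0.004 0 0 0 0" --pt "255 0 0.004 0 0 0 0" --pt "255 0 0.004 0 0 0 0"

```text
time: 14.28
tool_pos: [503.2, -95.1, 88.6]
tcp_rot: [-85.8, 89.6, -93.1]
ft_force: [-3.5, -22.0, 3.8]
finger_gap: 11.0
```

The force rose to 22 N with only 0.4 mm of motion, so the lid is on the stop (the catch gives way below about 10 N). I'll relax the push, open and rise.

Request:
drive_tool --pt "255 0 -0.003 0 0 0 0" --pt "240 0 -0.004 0 0 0 0" --pt "200 0 -0.004 0 0 0 0" --pt "160 0 -0.004 0 0 0 0" --pt "130 0 -0.004 0 0 0 0" --pt "110 0 -0.004 0 0 0 0" --pt "110 0 -0.004 0 0 0 0" --pt "110 0 -0.004 0 0 0 0" --pt "110 -0.01 -0.004 0 0 0 0" --pt "110 -0.02 -0.004 0 0 0 0"

```text
time: 15.12
tool_pos: [502.4, -94.6, 108.5]
tcp_rot: [168.8, 89.9, 161.5]
ft_force: [0.4, -0.6, 0.4]
finger_gap: 48.3
```

Request:
drive_tool --pt "110 -0.02 0 0 0 0 0" --pt "110 -0.04 0 0 0 0 0" --pt "110 -0.065 -0.01 0 0 0 0" --pt "110 -0.09 -0.03 0 0 0 0" --pt "110 -0.1 -0.06 0 0 0 0" --pt "110 -0.1 -0.09 0 0 0 0" --pt "110 -0.1 -0.12 0 0 0 0" --pt "110 -0.1 -0.145 0 0 0 0" --pt "110 -0.1 -0.15 0 0 0 0" --pt "110 -0.1 -0.15 0 0 0 0"

```text
time: 15.95
tool_pos: [483.8, -245.3, 209.5]
tcp_rot: [-33.2, 89.9, -40.6]
ft_force: [0.5, 0.4, 0.0]
finger_gap: 48.5
```

Run:
```python
from h import *
def inv(P):
    a=np.radians(CASE[2]);c,s=np.cos(a),np.sin(a);d=P[:2]-np.array(CASE[:2]);return np.array([c*d[0]+s*d[1],-s*d[0]+c*d[1]]).round(1)
take('top','t14');take('side','s14');take('wrist','w14')
crop('s14',180,180,440,370,3,'s14c')
crop('t14',140,100,540,330,2,'t14c')
print(sense()['tool_pos'],sense()['ft_force'])
```

```text
[ 484.28629887 -242.74513483  208.80012821] [-0.93966251  0.46376922 -0.83449047]
```

View pics/s14c.png

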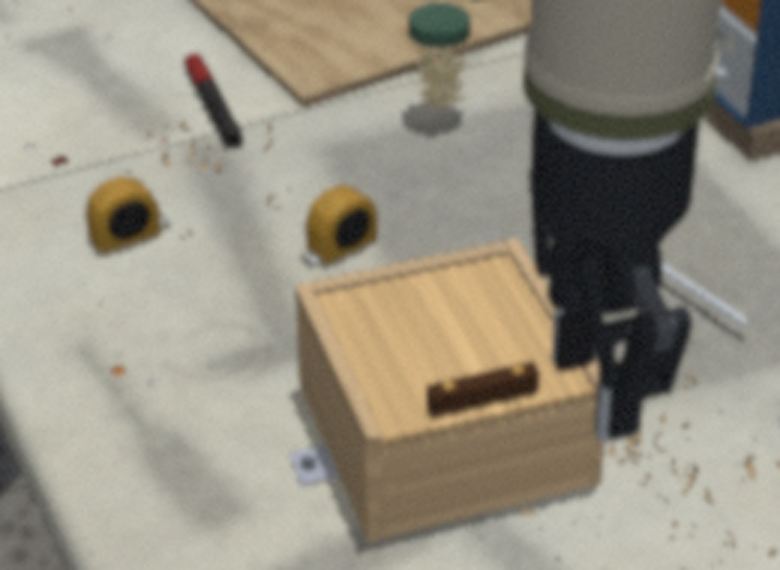

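View pics/t14c.png

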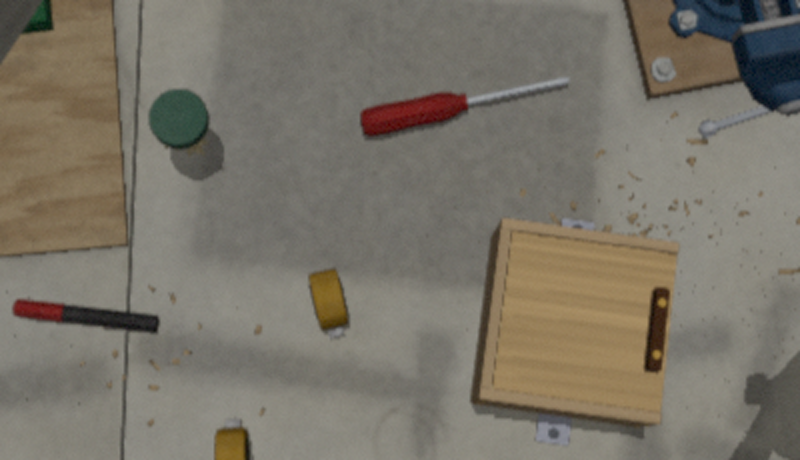

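View pics/w14.png

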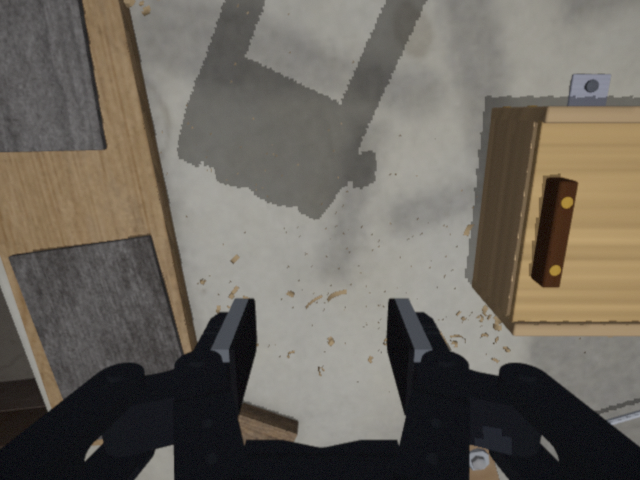

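The lid is shut against the stop with no gap visible in the top or side view. The marker, screwdriver and jar are at their original pixels, and the arm is clear. I'll hand in.

```bash
python3 -c "
from bench import hand_in
print(hand_in())"
```

```text
the job is handed in; nothing more can be done
None
```

I put the largest yellow tape measure into the case, shut the lid past its catch and handed the job in at about 16 s of the 48 s. `hand_in()` reports no verdict.

- **Tape measure:** I gripped it by its flat sides, lowered it until it stood on the case floor and let go with the lid still open. The wrist picture then showed it upright, centred about 8 mm along the case's y, well inside the limits.
- **Lid:** I slid it shut by its bar. At the end it took 22 N with only 0.4 mm of motion, so it is hard against the stop. The top and side pictures show no gap, and the lid end is level with the wall ends.
- **Marker, screwdriver and jar:** they look unmoved in the last pictures, with the jar upright. I compared their pixels by eye rather than computing distances. The arm ended clear of everything, with about zero force on it.

Two things differed from plan:
- The tape met the floor about 3 mm higher than I had worked out, with a brief 11 N contact.
- The fingers nudged the lid from about 105 to 114 mm open while letting go of the tape. I measured it again before gripping the bar.

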